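# Set the bench stapler and hold a picture frame home on its trip stop

## Robot

A 7-joint arm with a two-finger parallel gripper is mounted at the origin on the work surface. World frame = base frame: x ahead of the robot, y to its left, z up, the work surface at z = 0. Lengths are in m, angles in rad, forces in N, time in s.
With the tool pointing down it reaches from about 0.425 to 0.925 m from the base axis. Payload 6.8 kg.
Tool frame: the origin (TCP) lies between the finger pads; the fingertips stand 22 mm ahead of it and the grasp point (between the pads) lies 3 mm ahead of it; z points along the fingers, y is the direction in which the jaws open and shut (so a half turn about z gives the same grasp; the last joint's range is limited). The gripper opens to 85 mm and grips with 20 to 120 N. Pads are 22 mm wide; open, the fingers measure 114 mm over their backs; the gripper's body (76 mm by 85 mm) begins 54 mm behind the grasp point. The pads swing forward as they close: fully open they stand 13 mm farther back than shut.
Start: joints at [1.198, 0.477, 0.022, 1.555, -0.011, 1.109, -0.083], TCP at [0.177, -0.651, 0.253] pointing down, gripper open.
Joint ranges: [-2.96, 2.96], [-0.34, 2.1], [-1.41, 1.46], [0.24, 2.44], [-1.37, 4.51], [0.17, 1.92], [-2.96, 2.96]. Speed limits (rad/s): [2.39, 2.39, 3.14, 3.14, 3.14, 3.14, 3.14].

## Interface

Orientations are given as a unit quaternion [w, x, y, z].
In Python, from station import bot gives the robot as it stands. The module is installed in compiled form; this text tells all that it offers.
- The arm moves only by the tool drive_tool, never from a script. Its argument "series" is one flat list of numbers, 7 for each row, row after row: the opening, from -1 (shut) to 1 (fully open), then the shift along the tool's x, y, z in mm, then the turn, a rotation vector about the tool's x, y, z in rad. In form: [jaw, x, y, z, wx, wy, wz, jaw, x, y, z, wx, wy, wz, ...]. A call has 1 to 12 rows; each row shifts and turns the commanded pose from where the row before left it, along the tool's axes as they then stand; what a row does not reach is not made up. A row lasts 1/8 s, in which the tool goes at most 62.5 mm and 10.7 degrees, less where a joint would pass 70% of its speed; a pose out of reach is approached as far as the arm can. A call with a gripper value outside its range is refused whole. The fingers move at their own pace and stop on an object; "force" is the grip in N (left out, the last holds). Time passes only in rows, so rows that do not move let the fingers close. It gives the time, the measured TCP pose, the force and the opening at its end, in the units of the state.
- bot.get_obs(): the state, without advancing time (a new reading comes with each control period).
- bot.read_camera(name): name is "scene" or "top"; returns a dict with "pixels" (480x640x3 uint8, blue, green, red), "camera_matrix" (3x3 intrinsics, pixels), "distortion" ([k1, k2, p1, p2, k3] as OpenCV has them; the pictures are not rectified), "rvec" (rotation vector, rad) and "tvec" (3), from world to camera coordinates, as OpenCV has them. Camera axes: x right, y down, z forward; pixel columns grow to the right and rows downward; lengths in m; the calibration is good to about 2 mm. A picture is of the moment at which its call begins. There is no depth.
- bot.hand_in(): hands the job in, once; it reports no verdict.
The state is a dict: "t": time; "q": joint angles; "joint_vel": joint speeds; "joint_torque": joint torques, N m; "eef_pos": TCP position; "tool_rot": TCP orientation; "contact_force": force on the tool from outside, world axes, zero at the start; "torque": the same for the moment, N m; "gripper_width": opening from 0.0 (shut) to 1.0 (fully open).
Only numpy, scipy, OpenCV 4.12 (cv2) and the standard library are available. Lean on these libraries where they do the work, as an engineer would, in place of code of your own. Each camera call takes 0.05 s, during which the arm holds its last target. There are 200 camera calls.

## Task

Set the bench stapler for this frame: turn the black handwheel on top of it clockwise (seen from above) until its white line points at the yellow mark on the dial. Then lay the loose light-grey frame flat on the stapler's steel bed with a short rail towards the machine, centred under the head, and push it in against the sprung brass trip plunger until that rail sits squarely home on the two hard backstops, without ramming them. The job finishes holding: keep the gripper on the frame and the frame pressed firmly home against the spring, ready for the hanger to be stapled, and leave everything else on the bench where it is.

Things in the scene. Friction and masses are not known exactly. Their poses are not given: they have to be found in the camera images.
- stapler: Bench stapler, bolted down: dark foot 300 x 150 mm, steel bed, red head, grey column (x = 90 to 170 mm, y within 38 mm, 235 mm high). Origin on the bench surface under the bed, on the machine's centre line; +x is the way work is pushed in, towards the column, +z up, +y to the left of +x. The wheel's axis is at x = 130 mm, y = 0; a frame is home with its origin at x = -40, y = 0, z = 50 mm.
- bed (a point): Point on the stapler's centre line on top of its steel bed plate, 50 mm straight above the stapler's origin; axes as the stapler's. The plate runs from x = -100 to +70 mm and y = -90 to +90 mm in the stapler's frame; a thin dark centre line is scribed along it at y = 0.
- nose (a point): Lower end of the steel nose (16 x 32 mm) under the red head, at x = 50 mm in the stapler's frame, 1 to 10 mm above the top of a frame lying on the bed. The head and its air cylinder above it span x = 27 to 90 mm, y within 30 mm, about 100 to 235 mm above the bench; a staple magazine runs from the nose 140 mm to the -y side, rising outwards.
- handwheel (a joint): Angle of the handwheel in rad, 0 to 6.2 between its own end stops, growing clockwise seen from above; the white line lies along the stapler's +x at 0. A full turn lowers the head by 10 mm. It stays where it is left (about 0.12 N m of friction). It starts 2 to 4.2 rad short of the mark.
- memory_ring (a joint): Angle in rad of the yellow mark on the dial, in the same sense and from the same zero as the handwheel: the wheel is set when joint handwheel equals this value. The ring is stiff and stays put.
- wheel_centre (a point): Centre of the handwheel's top face, on its vertical axis, 278 mm above the bench. The wheel is a black fluted disc 60 mm across and 25 mm thick on a 24 mm hub; 12 mm under the disc is the dial, 94 mm across. Nothing beside the wheel stands higher than the dial: grip it across its diameter from above at any angle, a part turn at a time.
- wheel_index (a point): Point on the wheel's white line, 27 mm from the axis, on the top face.
- set_mark (a point): Where wheel_index must come to: 27 mm from the axis, in the direction of the yellow mark, at the height of the wheel's top face. The yellow mark itself (14 x 6 x 4 mm) lies on the dial, 32 to 46 mm from the axis.
- frame: Light-grey empty picture frame lying flat, outside 200 x 150 mm, 18 mm thick, rails 20 mm wide (opening 160 x 110 mm), about 0.16 kg. Origin: centre of its underside; x along the 200 mm sides, y along the 150 mm sides, z up. Its ends are alike: either short rail may go in.
- backstop: Dark steel backstop across the back of the bed: two hard pads 30 mm wide and 16 mm high, centred 50 mm to either side of the machine's centre line. Origin on the bed's top, on the centre line, in the plane of the pads' faces, at x = 60 mm in the stapler's frame; axes as the stapler's.
- trip_plunger (a joint): Travel in m of the round brass trip plunger (12 mm across, axis 9 mm above the bed, on the centre line) that stands 14 mm out from the pads; 0 when out, 0.014 when the rail meets the hard pads. Spring: about 2.5 N to start, 7.4 N when home; it pushes the frame back out when let go. A steady push of 12 to 20 N in all holds it home.
- tape_roll: roll of cream masking tape lying flat, 96 mm across, 24 mm high; bystander
- knife: yellow utility knife, 160 mm long, 14 mm high; bystander
- tacker: red and black hand tacker lying on its side, about 170 x 110 mm, 31 mm high; bystander
- glue_can: orange can standing, 52 mm across, 120 mm high; bystander
- hanger_tray: small blue open tray of brass hangers, 100 x 75 x 28 mm; bystander
- pencil: flat green pencil, 180 mm long, 8 mm high; bystander
- corner_sample: dark wooden L-shaped moulding corner sample, 90 x 80 mm, 16 mm high; bystander
Things that resemble listed ones, but are neither listed nor needed, are in the scene too. Several things look just like the frame: the one meant starts farthest to the robot's right.

How it is judged:
On the way, in this order (a step that is already met when the one before it is completed fails the run):
1. the handwheel's white line is at the yellow mark and the wheel is still (horizontal distance between wheel_index and set_mark below 0.005 m and velocity of joint handwheel between -0.1 and 0.1 rad/s), for 0.3 s.
2. the frame lies flat, centred and square on the bed, pushed home against the trip plunger and touching the hard backstops (value of joint trip_plunger above 0.0125 m and contact force between frame and backstop above 2 N and z of frame in the frame of stapler between 0.046 and 0.054 m and angle between frame's own z axis and vertical below 0.05 rad and y of frame in the frame of stapler between -0.01 and 0.01 m and angle between the x axis of frame and the x axis of stapler, either way round below 0.04 rad), for 0.5 s.
At the end, for the whole second after the job is handed in: White line within 5 mm of the mark at 27 mm radius; frame flat on the bed (4 mm, 0.05 rad), centred within 10 mm, square within 0.04 rad; plunger in at least 12.5 of 14 mm; frame bearing on the backstops with 2 to 40 N, still, and held by the fingers (all of step 2 and horizontal distance between wheel_index and set_mark below 0.005 m and contact force between the fingers and frame above 2 N and contact force between frame and backstop below 40 N and linear speed of frame below 0.01 m/s); the arm keeps its last pose, push and grip.
It fails at once if the frame is rammed against the backstops (over 60 N) (contact force between frame and backstop above 60 N).
It fails at once if another thing on the bench is moved by more than 30 mm (distance of any of tape_roll, knife, tacker, glue_can, hanger_tray, pencil, corner_sample from where it was at the start of the episode above 0.03 m).
It also fails if it takes over 72 s, if anything falls off the work surface, if the arm or the gripper's body presses on something with over 40 N, if the wrist force passes 120 N, or if a joint passes its speed limit or range.

## Working session

There is one attempt and no reset: what is moved stays moved. The work goes in short steps, Python scripts to look and compute and a tool call to move; the robot and the scene stay as the last step left them, time stands still between calls to the robot, and variables do not carry over. Pictures are saved under pics/ and viewed, about 8 in all and at most 12, crops included, and the job is handed in when it is done.

Besides the shell and the picture viewer there is one more tool, called after ">>>" as name(argument=value, ...) on one line, values as JSON. drive_tool: Moves the arm, as the interface text tells. Its arguments: {"type":"object","properties":{"series":{"type":"array"},"force":{"type":"number"}},"required":["series"]}

```bash
mkdir -p pics; cat > h.py <<'E'
import numpy as np, cv2
from station import bot
from scipy.spatial.transform import Rotation as R
def cam(n,save=None):
    c=bot.read_camera(n)
    if save: cv2.imwrite('pics/'+save+'.png',c['pixels']); np.savez('pics/'+save+'.npz',**{k:np.array(v) for k,v in c.items()})
    return c
def ray(c,uv,z):
    uv=np.array(uv,float).reshape(-1,1,2)
    n=cv2.undistortPoints(uv,c['camera_matrix'],c['distortion']).reshape(-1,2)
    M=cv2.Rodrigues(c['rvec'])[0]; t=np.array(c['tvec']).reshape(3)
    o=-M.T@t; d=np.c_[n,np.ones(len(n))]@M
    return o+d*((z-o[2])/d[:,2])[:,None]
def proj(c,P):
    return cv2.projectPoints(np.array(P,float).reshape(-1,1,3),c['rvec'],c['tvec'],c['camera_matrix'],c['distortion'])[0].reshape(-1,2)
E
python3 - <<'E'
from h import *
for n in('scene','top'):
    c=cam(n,n+'0'); M=cv2.Rodrigues(c['rvec'])[0]; print(n,-M.T@np.array(c['tvec']).reshape(3),M[2],c['camera_matrix'][0,0])
o=bot.get_obs(); print(o)
E
```

```text
scene [ 1.24424278 -0.39196943  1.38906962] [-0.50496116  0.2596622  -0.82315841] 521.0543542634305
top [ 0.38412391 -0.0166921   1.26533591] [ 0.09452352  0.00887415 -0.99548308] 484.01595688204344
{'t': 0.1, 'q': array([ 1.19791666,  0.47771207,  0.02232583,  1.55632728, -0.0114984 ,
        1.10929645, -0.08308714]), 'joint_vel': array([ 0.0005681 , -0.00095114, -0.00072405, -0.00184843, -0.0006984 ,
        0.00086082, -0.00120807]), 'joint_torque': array([ 3.94379589e-03, -5.97764003e+01,  1.61336381e+00, -2.81957996e+01,
        1.27676589e-02,  5.01129936e-03,  1.07250486e-05]), 'eef_pos': array([ 0.1765208 , -0.65100736,  0.25243686]), 'tool_rot': array([-7.91387062e-04,  9.91245714e-01,  1.32027585e-01, -1.61164871e-04]), 'contact_force': array([-0.33031312,  0.42676929,  0.31567553]), 'torque': array([-0.02195837, -0.01184772,  0.04854599]), 'gripper_width': 1.0018423594746435}
```

View pics/scene0.png

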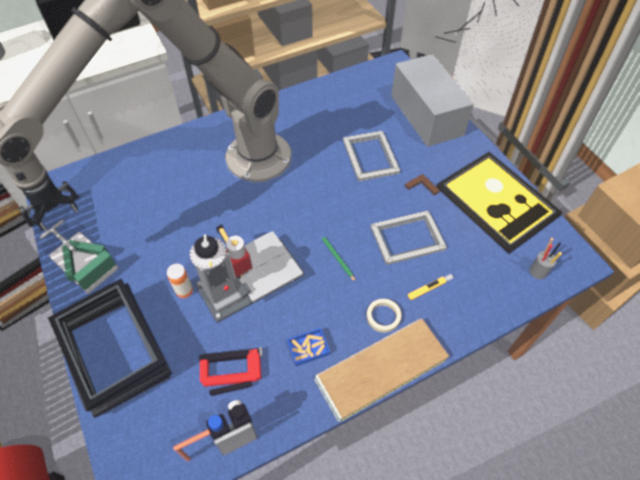

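View pics/top0.png

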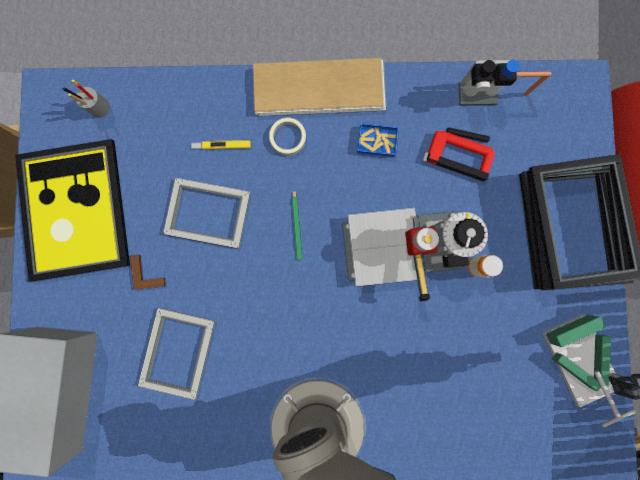

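The top picture shows two light-grey frames, at about (207,213) and (177,353). The one at (207,213) lies farther right (lower y), so it is the candidate. The stapler's bed is at (385,247) and the wheel at (465,235). The machine's +x points to image right, which is roughly world -y. Next I measure these and take an enlarged crop.

```bash
python3 - <<'E'
from h import *
L=lambda n:dict(np.load(f'pics/{n}.npz'))
t=L('top0'); s=L('scene0')
im=t['pixels']; hsv=cv2.cvtColor(im,cv2.COLOR_BGR2HSV)
m=((hsv[...,1]<40)&(hsv[...,2]>140)).astype(np.uint8)*255
m[:,:130]=0
m=cv2.morphologyEx(m,cv2.MORPH_CLOSE,np.ones((3,3)))
for c in cv2.findContours(m,cv2.RETR_EXTERNAL,cv2.CHAIN_APPROX_NONE)[0]:
    r=cv2.minAreaRect(c)
    if min(r[1])>30:
        b=cv2.boxPoints(r); z=.018
        if 340<r[0][0]<420: z=.05
        P=ray(t,b,z)[:,:2]; print(np.round(r[0]),b.round(1).tolist(),'\n',P.round(4).tolist(),P.mean(0).round(4),[np.linalg.norm(P[i]-P[i-1]).round(4) for i in range(4)])
a=cv2.resize(im[165:315,330:530],None,fx=4,fy=4,interpolation=cv2.INTER_CUBIC)
b=cv2.resize(im[165:415,120:270],None,fx=2,fy=2,interpolation=cv2.INTER_CUBIC)
cv2.imwrite('pics/a.png',a)
b=cv2.resize(im[165:265,140:270],(390,300)); d=cv2.resize(s['pixels'][215:325,160:310],(409,300),interpolation=cv2.INTER_CUBIC)
cv2.imwrite('pics/b.png',np.hstack([b,d]))
E
```

```text
[319. 416.] [[269.20001220703125, 443.20001220703125], [278.6000061035156, 375.8999938964844], [369.79998779296875, 388.70001220703125], [360.29998779296875, 456.0]] 
 [[-0.034, 0.1175], [0.1297, 0.0932], [0.0962, -0.1356], [-0.0665, -0.1088]] [ 0.0314 -0.0084] [np.float64(0.2286), np.float64(0.1655), np.float64(0.2313), np.float64(0.1648)]
[582. 370.] [[550.4000244140625, 344.20001220703125], [594.5999755859375, 330.79998779296875], [614.2999877929688, 395.8999938964844], [570.0999755859375, 409.29998779296875]] 
 [[0.2014, -0.5937], [0.2333, -0.7073], [0.0723, -0.7464], [0.0411, -0.6341]] [ 0.137  -0.6704] [np.float64(0.1652), np.float64(0.118), np.float64(0.1657), np.float64(0.1166)]
[176. 353.] [[137.39999389648438, 385.70001220703125], [156.5, 306.8999938964844], [213.8000030517578, 320.8999938964844], [194.60000610351562, 399.70001220703125]] 
 [[0.1081, 0.4504], [0.3047, 0.4055], [0.2681, 0.2582], [0.0729, 0.3049]] [0.1885 0.3547] [np.float64(0.1497), np.float64(0.2016), np.float64(0.1518), np.float64(0.2007)]
[465. 234.] [[440.8999938964844, 214.0], [485.20001220703125, 210.0
[... 824 characters left out ...]
957]] [0.5478 0.2811] [np.float64(0.2013), np.float64(0.1515), np.float64(0.2035), np.float64(0.1507)]
[287. 134.] [[269.0, 117.0], [305.0, 117.0], [305.0, 152.0], [269.0, 152.0]] 
 [[0.7998, 0.1164], [0.7985, 0.021], [0.7039, 0.0218], [0.7052, 0.1166]] [0.7519 0.069 ] [np.float64(0.0946), np.float64(0.0954), np.float64(0.0946), np.float64(0.0948)]
[321.  87.] [[252.8000030517578, 64.69999694824219], [385.8999938964844, 58.79999923706055], [388.20001220703125, 109.0999984741211], [255.10000610351562, 115.0999984741211]] 
 [[0.9445, 0.1597], [0.9557, -0.197], [0.8168, -0.1995], [0.8056, 0.1534]] [ 0.8806 -0.0209] [np.float64(0.1391), np.float64(0.3569), np.float64(0.1389), np.float64(0.3531)]
```

View pics/a.png

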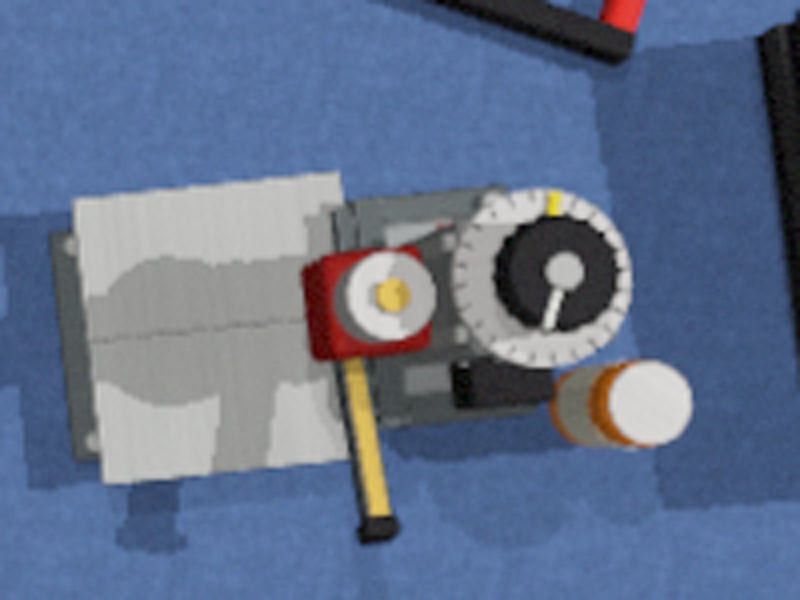

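View pics/b.png

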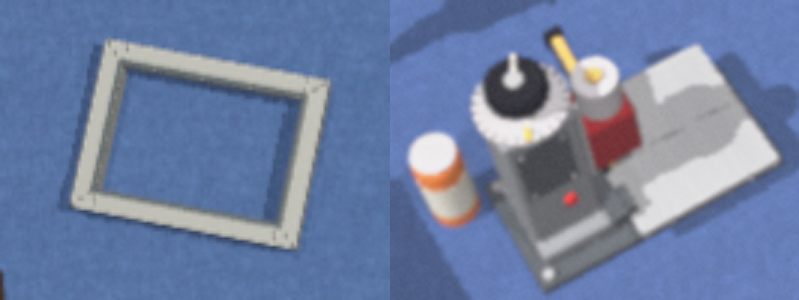

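The crop confirms the frame at (207,213): empty, light grey, and the rightmost of the two lookalikes. The wheel's white line points image-down from hub (565,270) to (550,325) in the crop, and the yellow mark is at (556,204). Next I compute the stapler's pose and the wheel angles.

```bash
cat >> h.py <<'E'
def blobs(c,lo,hi,box,amin=4):
    hsv=cv2.cvtColor(c['pixels'],cv2.COLOR_BGR2HSV); m=cv2.inRange(hsv,np.array(lo),np.array(hi))
    x0,y0,x1,y1=box; k=np.zeros_like(m); k[y0:y1,x0:x1]=255; m&=k
    n,l,st,ce=cv2.connectedComponentsWithStats(m)
    return m,[(ce[i].round(2),st[i,4],st[i,:4]) for i in range(1,n) if st[i,4]>=amin]
E
python3 - <<'E'
from h import *
L=lambda n:dict(np.load(f'pics/{n}.npz'))
t=L('top0'); s=L('scene0')
# dial circle from top
m,b=blobs(t,[0,0,140],[180,60,255],[440,205,492,262]); 
c=max(cv2.findContours(m,cv2.RETR_EXTERNAL,cv2.CHAIN_APPROX_NONE)[0],key=cv2.contourArea)
e=cv2.fitEllipse(cv2.convexHull(c)); print('dial top',e,ray(t,e[0],.241), b)
m,b=blobs(s,[0,0,140],[180,60,255],[185,228,230,272]);print('scene white',b)
for n,c,box in(('top',t,[440,205,492,262]),('scene',s,[180,228,235,275])):
    m,y=blobs(c,[20,110,110],[35,255,255],box,2); print(n,'yellow',y,[ray(c,k[0],.243) for k in y])
    m,y=blobs(c,[0,0,0],[180,90,70],box,30); 
    c2=max(cv2.findContours(m,cv2.RETR_EXTERNAL,cv2.CHAIN_APPROX_NONE)[0],key=cv2.contourArea)
    e=cv2.fitEllipse(cv2.convexHull(c2)); print(n,'disc',e,ray(c,e[0],.275))
f=np.array([.4436,-.0884]);print(proj(t,[[.4636,-.3176,.278],[.4636,-.3176,.241]]),proj(s,[[.4636,-.3176,.278]]))
# line tip & hub from crop
print(ray(t,[[330+550/4-.4,165+325/4-.4],[330+565/4-.4,165+270/4-.4]],.278))
E
```

```text
dial top ((465.0422668457031, 233.62701416015625), (43.848758697509766, 46.392173767089844), 146.2153778076172) [[ 0.46598481 -0.32268783  0.241     ]] [(array([462.51, 234.9 ]), np.int32(807), array([443, 212,  45,  45], dtype=int32)), (array([442.4, 224.8]), np.int32(5), array([442, 224,   2,   3], dtype=int32)), (array([469.94, 235.37]), np.int32(90), array([466, 228,  10,  19], dtype=int32)), (array([445.25, 248.  ]), np.int32(4), array([445, 247,   2,   3], dtype=int32)), (array([483.5, 255. ]), np.int32(4), array([482, 255,   4,   1], dtype=int32)), (array([487.96, 258.62]), np.int32(45), array([483, 255,   9,   7], dtype=int32))]
scene white [(array([210.22, 256.03]), np.int32(586), array([189, 228,  41,  44], dtype=int32)), (array([204.77, 241.4 ]), np.int32(65), array([201, 234,   8,  14], dtype=int32))]
top yellow [(array([468.  , 215.56]), np.int32(16), array([467, 213,   3,   6], dtype=int32))] [array([[ 0.50420503, -0.32988559,  0.243     ]])]
top disc ((468.3531188964844, 232.9175262451172), (28.86833953857422, 30.83982276916504), 82.65693664550781) [[ 0.46464665 -0.31936054  0.275     ]]
scene yellow [(array([223.44, 233.75]), np.int32(32), array([220, 229,   8,  11], dtype=int32)), (array([233.6, 241.8]), np.int32(5), array([233, 241,   2,   3], dtype=int32)), (array([210. , 263.5]), np.int32(2), array([210, 263,   1,   2], dtype=int32))] [array([[ 0.43315768, -0.26219476,  0.243     ]]), array([[ 0.46959786, -0.24768005,  0.243     ]]), array([[ 0.50376565, -0.32695383,  0.243     ]])]
scene disc ((206.15496826171875, 246.98118591308594), (20.237049102783203, 21.345386505126953), 69.39140319824219) [[ 0.47365592 -0.32017695  0.275     ]]
[[467.95538784 233.31397024]
 [462.68224896 234.77680724]] [[205.5238716 243.0193436]]
[[ 0.43800269 -0.31483075  0.278     ]
 [ 0.46601856 -0.32360317  0.278     ]]
```

>>> drive_tool(series=[1, 0, 0, -40, 0, 0, 0, 1, 0, 0, -40, 0, 0, 0, 1, 41, -27, 0, 0, 0, 0, 1, 41, -27, 0, 0, 0, 0, 1, 41, -27, 0, 0, 0, 0, 1, 41, -27, 0, 0, 0, 0, 1, 41, -27, 0, 0, 0, 0, 1, 41, -27, 0, 0, 0, 0, 1, 41, -27, 0, 0, 0, 0, 1, 41, -27, 0, 0, 0, 0, 1, 36, -27, 0, 0, 0, 0, 1, 0, 0, 0, 0, 0, 0], force=60)

```text
t: 1.6
eef_pos: [0.4669, -0.3175, 0.3329]
tool_rot: [-0.001, 0.991, 0.136, 0.0]
contact_force: [-0.8, 0.4, -0.5]
gripper_width: 1.003
```

```bash
cat >> h.py <<'E'
def st(goal=None,zyaw=None):
    o=bot.get_obs(); p=o['eef_pos']; q=o['tool_rot']; r=R.from_quat(np.r_[q[1:],q[0]]).as_matrix()
    print('t',round(o['t'],2),'p',p.round(4),'jawyaw',np.degrees(np.arctan2(r[1,1],r[0,1])).round(1),'zax',r[:,2].round(3),'q',o['q'].round(2),'F',o['contact_force'].round(1),'g',round(o['gripper_width'],3))
    if goal is not None: print('tool shift mm',(r.T@(np.array(goal)-p)*1000).round(1))
    return o,r
E
python3 -c "
from h import *
st([.465,-.320,.266])"
```

```text
t 1.6 p [ 0.4669 -0.3175  0.3329] jawyaw -74.4 zax [ 0.     0.002 -1.   ] q [ 0.65  0.24 -0.19  1.71  0.05  1.19 -0.86] F [-0.8  0.4 -0.5] g 1.003
tool shift mm [-2.6  2.  66.9]
```

>>> drive_tool(series=[1, -3, 2, 0, 0, 0, -0.18, 1, 0, 0, 0, 0, 0, -0.18, 1, 0, 0, 0, 0, 0, -0.18, 1, 0, 0, 0, 0, 0, -0.18, 1, 0, 0, 0, 0, 0, -0.18, 1, 0, 0, 0, 0, 0, -0.18, 1, 0, 0, 0, 0, 0, -0.18, 1, 0, 0, 0, 0, 0, -0.18, 1, 0, 0, 0, 0, 0, -0.18, 1, 0, 0, 0, 0, 0, -0.18, 1, 0, 0, 0, 0, 0, -0.18, 1, 0, 0, 0, 0, 0, 0])

```text
t: 3.1
eef_pos: [0.4611, -0.3253, 0.3329]
tool_rot: [-0.0, 0.435, 0.9, -0.0]
contact_force: [0.8, 0.5, -0.2]
gripper_width: 1.001
```

```bash
python3 -c "
from h import *
st([.465,-.320,.266])
t=cam('top','top1'); s=cam('scene','scene1')
a=cv2.resize(t['pixels'][190:280,420:520],(400,360)); b=cv2.resize(s['pixels'][190:280,160:260],(400,360))
cv2.imwrite('pics/c.png',np.hstack([a,b]))"
```

```text
t 3.1 p [ 0.4611 -0.3253  0.3329] jawyaw 38.4 zax [-0.001  0.    -1.   ] q [ 0.88  0.26 -0.46  1.7   0.12  1.21  1.06] F [ 0.8  0.5 -0.2] g 1.001
tool shift mm [ 1.7  6.4 66.9]
```

View pics/c.png

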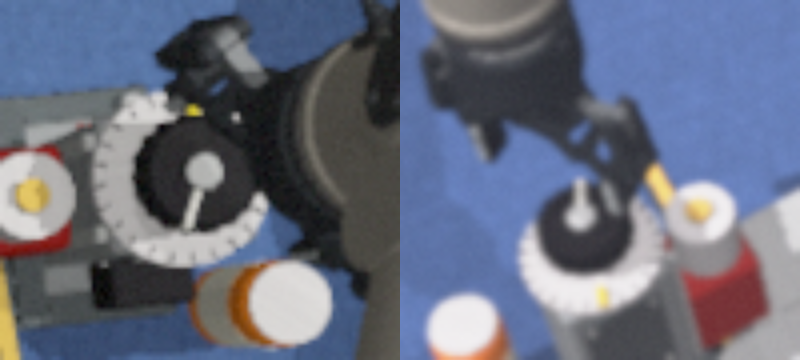

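The gripper hovers beside and above the wheel. The white line and the mark are as before, and the TCP has drifted 7 mm, so I correct that, check, then descend.

>>> drive_tool(series=[1, 2, 6, 0, 0, 0, 0, 1, 0, 0, 0, 0, 0, 0, 1, 0, 0, 30, 0, 0, 0, 1, 0, 0, 0, 0, 0, 0])

```text
t: 3.7
eef_pos: [0.4643, -0.3185, 0.3015]
tool_rot: [-0.002, 0.434, 0.901, 0.0]
contact_force: [0.5, -0.3, 0.6]
gripper_width: 1.002
```

```bash
python3 -c "
from h import *
st([.465,-.320,.266])"
```

```text
t 3.7 p [ 0.4643 -0.3185  0.3015] jawyaw 38.6 zax [-0.004  0.002 -1.   ] q [ 0.87  0.29 -0.46  1.74  0.14  1.15  1.04] F [ 0.5 -0.3  0.6] g 1.002
tool shift mm [-1.8 -0.3 35.5]
```

>>> drive_tool(series=[1, -1, 0, 18, 0, 0, 0, 1, 0, 0, 17, 0, 0, 0, 1, 0, 0, 0, 0, 0, 0, -1, 0, 0, 0, 0, 0, 0, -1, 0, 0, 0, 0, 0, 0, -1, 0, 0, 0, 0, 0, 0, -1, 0, 0, 0, 0, 0, 0, -1, 0, 0, 0, 0, 0, 0], force=40)

```text
t: 4.7
eef_pos: [0.4651, -0.3213, 0.2694]
tool_rot: [0.0, 0.434, 0.901, -0.001]
contact_force: [-5.2, -2.0, 4.7]
gripper_width: 0.684
```

```bash
python3 -c "
from h import *
st([.465,-.320,.266])"
```

```text
t 4.7 p [ 0.4651 -0.3213  0.2694] jawyaw 38.5 zax [-0.001 -0.002 -1.   ] q [ 0.86  0.32 -0.45  1.78  0.16  1.08  1.02] F [-5.2 -2.   4.7] g 0.684
tool shift mm [1.1 0.7 3.4]
```

>>> drive_tool(series=[-1, 0, 0, 0, 0, 0, 0.17, -1, 0, 0, 0, 0, 0, 0.17, -1, 0, 0, 0, 0, 0, 0.17, -1, 0, 0, 0, 0, 0, 0.17, -1, 0, 0, 0, 0, 0, 0.17, -1, 0, 0, 0, 0, 0, 0.17, -1, 0, 0, 0, 0, 0, 0.17, -1, 0, 0, 0, 0, 0, 0.17, -1, 0, 0, 0, 0, 0, 0.17, -1, 0, 0, 0, 0, 0, 0.17, -1, 0, 0, 0, 0, 0, 0.17, -1, 0, 0, 0, 0, 0, 0])

```text
t: 6.2
eef_pos: [0.4635, -0.3208, 0.2694]
tool_rot: [-0.0, 0.983, 0.184, -0.002]
contact_force: [-9.9, -0.4, 9.4]
gripper_width: 0.684
```

```bash
python3 -c "
from h import *
st([.465,-.320,.2694])
t=cam('top','top2'); s=cam('scene','scene2')
for n,c,box in(('top',t,[440,205,492,262]),('scene',s,[180,228,235,275])):
    m,y=blobs(c,[0,0,140],[180,60,255],box,8); print(n,y)
    m,y=blobs(c,[20,110,110],[35,255,255],box,2); print(n,'yellow',y)
"
```

```text
t 6.2 p [ 0.4635 -0.3208  0.2694] jawyaw -68.8 zax [-0.004 -0.    -1.   ] q [ 0.61  0.29 -0.14  1.8   0.05  1.06 -0.75] F [-9.9 -0.4  9.4] g 0.684
tool shift mm [ 1.6 -0.2 -0. ]
top [(array([454.05, 221.72]), np.int32(286), array([443, 212,  30,  24], dtype=int32)), (array([460. , 225.5]), np.int32(10), array([458, 224,   5,   4], dtype=int32)), (array([466.99, 251.12]), np.int32(217), array([450, 246,  33,  11], dtype=int32)), (array([487.74, 258.52]), np.int32(42), array([483, 255,   9,   7], dtype=int32))]
top yellow [(array([468. , 215.5]), np.int32(16), array([467, 213,   3,   6], dtype=int32))]
scene [(array([214.86, 255.9 ]), np.int32(579), array([190, 229,  45,  46], dtype=int32)), (array([182.67, 238.67]), np.int32(9), array([180, 237,   6,   4], dtype=int32)), (array([206.36, 243.75]), np.int32(36), array([202, 241,  14,   6], dtype=int32)), (array([181.64, 269.2 ]), np.int32(44), array([180, 264,   6,  11], dtype=int32))]
scene yellow [(array([223.54, 234.36]), np.int32(28), array([221, 230,   6,  10], dtype=int32)), (array([233.5, 243.5]), np.int32(2), array([233, 243,   2,   2], dtype=int32)), (array([210. , 263.5]), np.int32(2), array([210, 263,   1,   2], dtype=int32))]
```

>>> drive_tool(series=[-1, 0, 0, 0, 0, 0, 0.17, -1, 0, 0, 0, 0, 0, 0.17, -1, 0, 0, 0, 0, 0, 0.17, -1, 0, 0, 0, 0, 0, 0.17, -1, 0, 0, 0, 0, 0, 0.17, -1, 0, 0, 0, 0, 0, 0.17, -1, 0, 0, 0, 0, 0, 0.17, -1, 0, 0, 0, 0, 0, 0])

```text
t: 7.3
eef_pos: [0.4639, -0.3197, 0.2694]
tool_rot: [0.0, 0.917, -0.398, -0.002]
contact_force: [-11.0, 3.4, 10.8]
gripper_width: 0.678
```

```bash
python3 -c "
from h import *
st([.465,-.320,.2694])
t=dict(np.load('pics/top2.npz'));print('top2 tip',ray(t,[460,225.5],.278)-[.465,-.32,0])
t=cam('top','top3'); s=cam('scene','scene3')
a=cv2.resize(t['pixels'][200:265,435:500],(400,400)); b=cv2.resize(s['pixels'][220:280,175:235],(400,400),interpolation=cv2.INTER_CUBIC)
cv2.imwrite('pics/d.png',np.hstack([a,b]))"
```

```text
t 7.3 p [ 0.4639 -0.3197  0.2694] jawyaw -136.9 zax [-0.003  0.001 -1.   ] q [ 0.45  0.28  0.05  1.81 -0.02  1.06 -1.88] F [-11.    3.4  10.8] g 0.678
tool shift mm [ 1.  -0.6 -0. ]
top2 tip [[0.01482168 0.01799968 0.278     ]]
```

View pics/d.png

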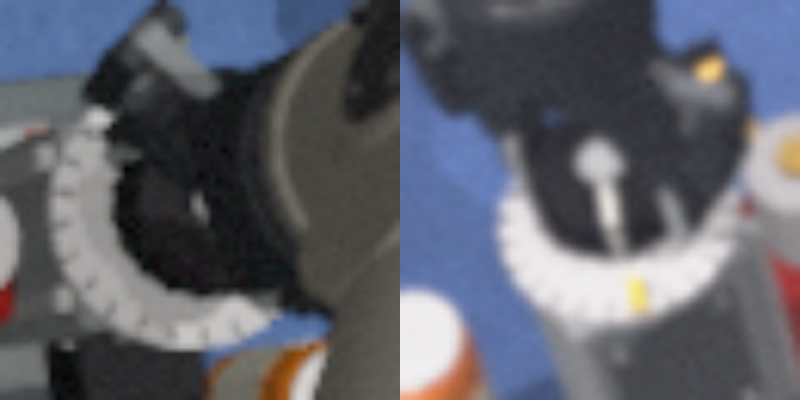

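In the scene crop (right panel) the hub is at (600,160), the line runs to (608,225), and the mark is at (640,295). They are almost aligned.

```bash
python3 -c "
from h import *
s=dict(np.load('pics/scene3.npz'))
f=lambda x,y:[175+(x-400)/400*60-.4,220+y/400*60-.4]
A=ray(s,[f(600,160),f(604,192),f(609,225),f(616,250)],.278); M=ray(s,f(640,295),.245)
print(A,M)
ang=lambda v:np.degrees(np.arctan2(v[1],v[0]))
for i in(1,2,3): print(ang(A[i]-A[0]))
c=np.array([.465,-.320]); print('mark',ang(M[0,:2]-c), 'lines',[ang(a[:2]-c) for a in A[1:]])
print(proj(s,[[.465,-.32,.278]]))
"
```

```text
[[ 0.46418495 -0.32033281  0.278     ]
 [ 0.47865918 -0.32404104  0.278     ]
 [ 0.49355004 -0.32752425  0.278     ]
 [ 0.50526284 -0.32905274  0.278     ]] [[ 0.50675148 -0.3260609   0.245     ]]
-14.36983741351859
-13.760749552836884
-11.984725918530582
mark -8.25971433952316 lines [np.float64(-16.4807595390557), np.float64(-14.76435236336223), np.float64(-12.671722924751517)]
[[204.83250079 243.78724033]]
```

>>> drive_tool(series=[-1, 0, 0, 0, 0, 0, -0.05, -1, 0, 0, 0, 0, 0, 0, -1, 0, 0, 0, 0, 0, 0, 1, 0, 0, 0, 0, 0, 0, 1, 0, 0, 0, 0, 0, 0, 1, 0, 0, 0, 0, 0, 0, 1, 0, 0, 0, 0, 0, 0, 1, 0, 0, -30, 0, 0, 0, 1, 0, 0, -40, 0, 0, 0])

```text
t: 8.52
eef_pos: [0.4656, -0.3195, 0.3381]
tool_rot: [-0.0, 0.928, -0.373, -0.001]
contact_force: [0.5, 0.2, 0.1]
gripper_width: 0.999
```

```bash
python3 -c "
from h import *
o,r=st()
# goal above frame trailing rail: refined frame from top0
P=np.array([[.4933,.393],[.6426,.3674],[.6017,.1681],[.4536,.1957]]); c=P.mean(0); d=(P[2]+P[3]-P[0]-P[1]); d/=np.linalg.norm(d)
g=c-.09*d; print('rail',g,'dir',d,np.degrees(np.arctan2(d[1],d[0])))
print((r.T@(np.r_[g,.33]-o['eef_pos'])*1000).round(1))"
```

```text
t 8.53 p [ 0.4656 -0.3195  0.3381] jawyaw -133.8 zax [-0.002  0.001 -1.   ] q [ 0.45  0.23  0.05  1.72 -0.01  1.2  -1.83] F [0.5 0.2 0.1] g 0.999
rail [0.56572407 0.3692471 ] dir [-0.19915633 -0.97996773] -101.48762767328728
[-404.8 -566.2    8.7]
```

>>> drive_tool(series=[1, -34, -47, 0, 0, 0, 0, 1, -34, -47, 0, 0, 0, 0, 1, -34, -47, 0, 0, 0, 0, 1, -34, -47, 0, 0, 0, 0, 1, -34, -47, 0, 0, 0, 0, 1, -34, -47, 0, 0, 0, 0, 1, -34, -47, 0, 0, 0, 0, 1, -34, -47, 0, 0, 0, 0, 1, -34, -47, 0, 0, 0, 0, 1, -34, -47, 0, 0, 0, 0, 1, -34, -47, 0, 0, 0, 0, 1, -31, -49, 0, 0, 0, 0])

```text
t: 10.02
eef_pos: [0.5652, 0.3481, 0.3367]
tool_rot: [0.001, 0.927, -0.375, -0.002]
contact_force: [1.2, -0.7, -1.0]
gripper_width: 1.0
```

>>> drive_tool(series=[1, 0, 0, 0, 0, 0, -0.18, 1, 0, 0, 30, 0, 0, -0.18, 1, 0, 0, 60, 0, 0, -0.18, 1, 0, 0, 60, 0, 0, -0.025, 1, 0, 0, 0, 0, 0, 0])

```text
t: 10.65
eef_pos: [0.5607, 0.3468, 0.182]
tool_rot: [0.003, 0.995, -0.101, -0.006]
contact_force: [0.1, 0.2, 0.5]
gripper_width: 1.001
```

```bash
python3 - <<'E'
from h import *
o,r=st([.5657,.3692,.10])
t=cam('top','top4'); s=cam('scene','scene4')
a=cv2.resize(t['pixels'][200:265,435:500],(400,400)); b=cv2.resize(s['pixels'][220:280,175:235],(400,400),interpolation=cv2.INTER_CUBIC)
cv2.imwrite('pics/e.png',np.hstack([a,b]))
E
```

```text
t 10.65 p [0.5607 0.3468 0.182 ] jawyaw -101.6 zax [-0.013 -0.005 -1.   ] q [-0.64  0.53 -0.01  1.65 -0.    0.98 -2.42] F [0.1 0.2 0.5] g 1.001
tool shift mm [  1.4 -23.6  81.8]
```

View pics/e.png

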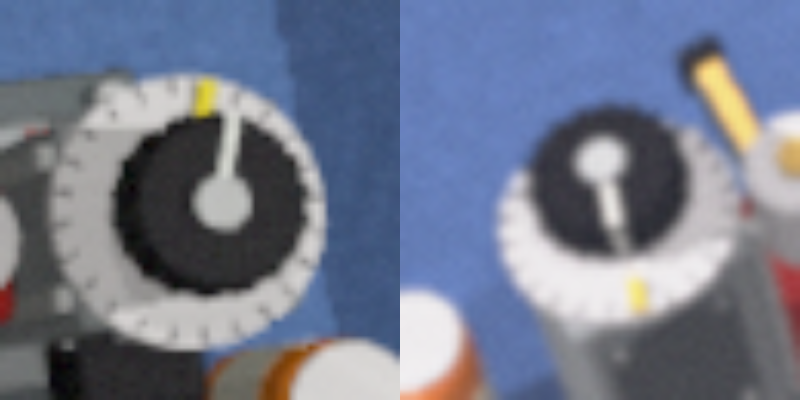

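In the top crop the hub is at (222,203), the line tip at (234,120) and the mark at (206,98). In the scene crop the hub is at (601,160), the line tip at about (614,230) and the mark at (640,296). I compute the angles with both heights taken into account.

```bash
python3 - <<'E'
from h import *
t=dict(np.load('pics/top4.npz')); s=dict(np.load('pics/scene4.npz'))
T=lambda x,y:[435+x*.1625-.4,200+y*.1625-.4]; S=lambda x,y:[175+(x-400)*.15-.4,220+y*.15-.4]
ang=lambda v:np.degrees(np.arctan2(v[1],v[0])).round(1)
for n,c,h,l,m,dc in(('top',t,T(222,203),T(234,120),T(206,98),T(188,212)),('scene',s,S(601,160),S(613,225),S(640,296),S(618,217))):
    H=ray(c,h,.278)[0];Lp=ray(c,l,.278)[0];M=ray(c,m,.245)[0];D=ray(c,dc,.241)[0]
    print(n,'hub',H.round(4),'dial',D.round(4),'line',ang(Lp-H),'mark/hub',ang(M-H),'mark/dial',ang(M-D),np.linalg.norm(M-H)[()].round(3))
E
```

```text
top hub [ 0.465  -0.3232  0.278 ] dial [ 0.4651 -0.3229  0.241 ] line -10.5 mark/hub -9.1 mark/dial -9.5 0.051
scene hub [ 0.4644 -0.32    0.278 ] dial [ 0.4667 -0.3209  0.241 ] line -11.7 mark/hub -8.3 mark/dial -7.4 0.054
```

The wheel is set to within about 2 mm at the tip. Now to the frame.

>>> drive_tool(series=[1, 1, -24, 0, 0, 0, 0, 1, 0, 0, 50, 0, 0, 0, 1, 0, 0, 50, 0, 0, 0, 1, 0, 0, 0, 0, 0, 0, 1, 0, 0, 0, 0, 0, 0])

```text
t: 11.38
eef_pos: [0.5711, 0.3735, 0.0908]
tool_rot: [-0.002, 0.995, -0.101, -0.0]
contact_force: [0.1, 0.5, -0.0]
gripper_width: 0.999
```

```bash
python3 - <<'E'
from h import *
o,r=st([.5657,.3692,.025])
t=cam('top','top5'); s=cam('scene','scene5')
a=cv2.resize(t['pixels'][160:260,140:270],(400,308)); b=cv2.resize(s['pixels'][190:280,355:455],(400,308))
cv2.imwrite('pics/f.png',np.hstack([a,b]))
E
```

```text
t 11.38 p [0.5711 0.3735 0.0908] jawyaw -101.6 zax [ 0.     0.004 -1.   ] q [-0.66  0.66 -0.01  1.66  0.    0.82 -2.45] F [ 0.1  0.5 -0. ] g 0.999
tool shift mm [-4.4  5.6 65.8]
```

View pics/f.png

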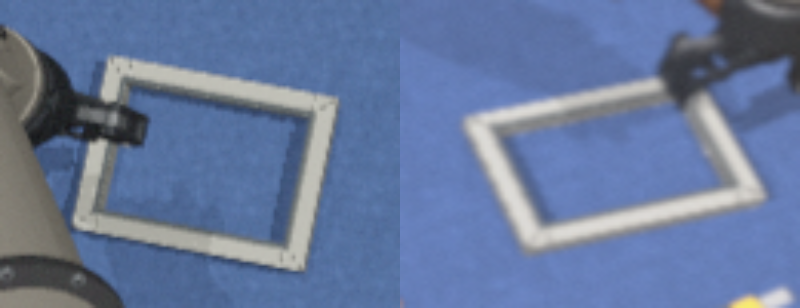

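The open jaws straddle the middle of the left short rail of the intended frame, with the near finger inside the opening (125,127). I descend and grip.

>>> drive_tool(series=[1, -4, 5, 30, 0, 0, 0, 1, 0, 0, 20, 0, 0, 0, 1, 0, 0, 14, 0, 0, 0, 1, 0, 0, 0, 0, 0, 0, -1, 0, 0, 0, 0, 0, 0, -1, 0, 0, 0, 0, 0, 0, -1, 0, 0, 0, 0, 0, 0, -1, 0, 0, 0, 0, 0, 0, -1, 0, 0, 0, 0, 0, 0, -1, 0, 0, 0, 0, 0, 0, -1, 0, 0, 0, 0, 0, 0], force=60)

```text
t: 12.85
eef_pos: [0.5642, 0.3685, 0.0237]
tool_rot: [-0.001, 0.995, -0.101, -0.002]
contact_force: [-0.5, 0.2, 5.8]
gripper_width: 0.215
```

```bash
python3 - <<'E'
from h import *
st([.5657,.3692,.025])
E
```

```text
t 12.85 p [0.5642 0.3685 0.0237] jawyaw -101.5 zax [-0.003  0.002 -1.   ] q [-0.66  0.74 -0.01  1.7   0.01  0.71 -2.45] F [-0.5  0.2  5.8] g 0.215
tool shift mm [ 1.3 -1.  -1.3]
```

>>> drive_tool(series=[-1, 0, 0, -20, 0, 0, 0, -1, 0, 0, -40, 0, 0, 0, -1, 0, 0, -50, 0, 0, 0, -1, -5, 40, 0, 0, 0, 0, -1, -5, 40, 0, 0, 0, 0, -1, -5, 40, 0, 0, 0, 0, -1, -5, 40, 0, 0, 0, 0, -1, -5, 40, 0, 0, 0, 0, -1, -5, 40, 0, 0, 0, 0, -1, -5, 40, 0, 0, 0, 0, -1, -5, 30, 0, 0, 0, 0, -1, -5, 20, 0, 0, 0, 0])

```text
t: 14.35
eef_pos: [0.4534, 0.0521, 0.1337]
tool_rot: [-0.0, 0.995, -0.101, -0.002]
contact_force: [1.1, -0.5, -1.4]
gripper_width: 0.213
```

>>> drive_tool(series=[-1, 0, 0, 0, 0, 0, -0.1, -1, 0, 0, 0, 0, 0, -0.1, -1, 0, 0, 0, 0, 0, -0.09, -1, 0, 0, 0, 0, 0, 0])

```text
t: 14.85
eef_pos: [0.4541, 0.054, 0.1335]
tool_rot: [-0.001, 0.999, 0.044, -0.002]
contact_force: [-0.1, -0.3, -2.5]
gripper_width: 0.217
```

```bash
cat >> h.py <<'E'
def frame(c,z,box,lo=[0,0,140],hi=[180,45,255]):
    m,b=blobs(c,lo,hi,box); cs=cv2.findContours(m,cv2.RETR_EXTERNAL,cv2.CHAIN_APPROX_NONE)[0]
    return m,max(cs,key=cv2.contourArea)
E
python3 - <<'E'
from h import *
st([.4367,-.0107,.115])
t=cam('top','top6'); s=cam('scene','scene6')
a=cv2.resize(t['pixels'][190:300,290:500],(800,420),interpolation=cv2.INTER_CUBIC)
cv2.imwrite('pics/g.png',a)
E
```

```text
t 14.85 p [0.4541 0.054  0.1335] jawyaw -85.0 zax [-0.004  0.001 -1.   ] q [-0.22  0.29 -0.04  2.16  0.02  0.69 -1.75] F [-0.1 -0.3 -2.5] g 0.217
tool shift mm [-23.   62.9  18.5]
```

View pics/g.png

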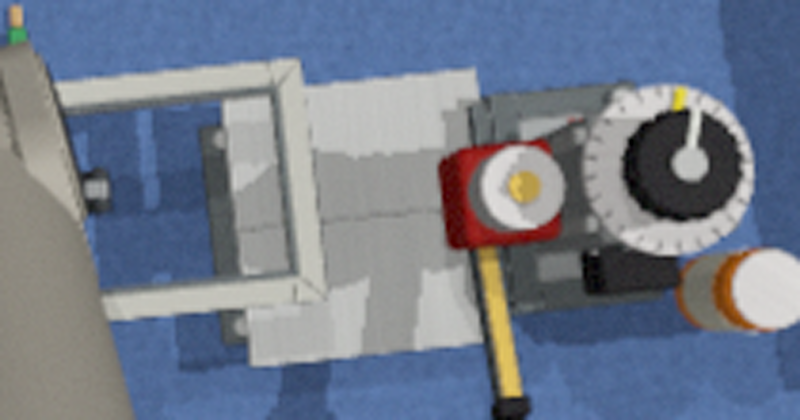

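The frame is held level, with its leading rail over the front of the bed. Its leading corners are at (297,60) and (325,300) in the crop, and the scribed line runs from (240,232) to (440,210). I compute the lateral offset and the angle.

```bash
python3 - <<'E'
from h import *
t=dict(np.load('pics/top6.npz')); G=lambda x,y:[290+x*.2625-.4,190+y*.2625-.4]
C=ray(t,[G(297,59),G(325,302),G(62,108),G(105,320)],.128)[:,:2]
ang=lambda v:np.degrees(np.arctan2(v[1],v[0])).round(2)
mid=C[:2].mean(0); print('corners',C.round(4),'len',np.linalg.norm(C[0]-C[1]),'mid',mid,'xdir',ang(C[0]-C[1])-90)
B=ray(t,[G(220,98),G(476,68),G(250,366)],.05)[:,:2]; print('bed',B.round(4),ang(B[1]-B[0]),ang(B[0]-B[2])-90,np.linalg.norm(B[0]-B[2]))
Ln=ray(t,[G(242,232.5),G(438,210.5)],.05)[:,:2]; print('scribe',Ln.round(4),ang(Ln[1]-Ln[0]))
W=np.array([.465,-.322]); print('scribe-wheel dir',ang(W-Ln[0]),ang(W-Ln[1]))
for a in(-84.5,-85,-85.5):
    d=np.array([np.cos(np.radians(a)),np.sin(np.radians(a))]); n=np.array([-d[1],d[0]])
    print(a,'lat of frame lead vs scribe0',(mid-Ln[0])@n,'vs scribe1',(mid-Ln[1])@n,'wheel',(W-Ln[0])@n,'tcp',(np.array([.4541,.054])-Ln[0])@n,'x along of mid from front edge',(mid-B[[0,2]].mean(0))@d)
E
```

```text
corners [[ 0.5455 -0.1287]
 [ 0.3948 -0.1428]
 [ 0.5166  0.0177]
 [ 0.3852 -0.0076]] len 0.1514022451154568 mid [ 0.47012931 -0.13574066] xdir -84.67
bed [[ 0.5311 -0.0848]
 [ 0.5491 -0.255 ]
 [ 0.3543 -0.1015]] -83.95 -84.62 0.1775758873030664
scribe [[ 0.4417 -0.0978]
 [ 0.4547 -0.2271]] -84.25
scribe-wheel dir -84.07 -83.83
-84.5 lat of frame lead vs scribe0 0.024658224612816224 vs scribe1 0.024080015982042624 wheel 0.0017003636157131672 tcp 0.02688854800111515 x along of mid from front edge 0.04502740336840773
-85 lat of frame lead vs scribe0 0.02501059935745724 vs scribe1 0.02329811493008669 wheel 0.003667238091284986 tcp 0.0255792751552044 x along of mid from front edge 0.04482297723722807
-85.5 lat of frame lead vs scribe0 0.025361069448124697 vs scribe1 0.022514439636476525 wheel 0.005633833292477816 tcp 0.02426805434845642 x along of mid from front edge 0.044615137662792584
```

>>> drive_tool(series=[-1, -12, 20, 0, 0, 0, 0, -1, -12, 20, 0, 0, 0, 0, -1, 0, 18, 0, 0, 0, 0, -1, 0, 0, 0, 0, 0, 0, -1, 0, 0, 30, 0, 0, 0, -1, 0, 0, 20, 0, 0, 0, -1, 0, 0, 0, 0, 0, 0])

```text
t: 15.82
eef_pos: [0.4341, -0.0053, 0.0823]
tool_rot: [-0.001, 0.999, 0.045, -0.004]
contact_force: [-0.4, 0.2, -1.5]
gripper_width: 0.217
```

```bash
python3 - <<'E'
from h import *
o,r=st([.4367,-.0107,.0737])
t=cam('top','top7'); s=cam('scene','scene7')
a=cv2.resize(t['pixels'][195:300,315:475],(800,525),interpolation=cv2.INTER_CUBIC)
cv2.imwrite('pics/i.png',a)
E
```

```text
t 15.82 p [ 0.4341 -0.0053  0.0823] jawyaw -84.9 zax [-0.007  0.001 -1.   ] q [-0.11  0.36 -0.02  2.25  0.01  0.54 -1.62] F [-0.4  0.2 -1.5] g 0.217
tool shift mm [2.1 5.6 8.5]
```

View pics/i.png

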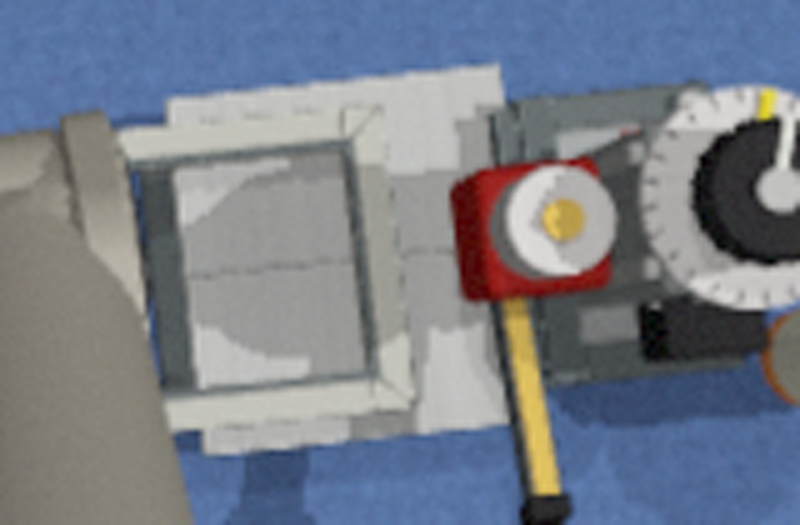

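The frame hovers just above the bed. Its leading corners are at (380,105) and (412,408) in the crop, and the scribe runs from (190,274) to (450,251).

```bash
python3 - <<'E'
from h import *
t=dict(np.load('pics/top7.npz')); G=lambda x,y:[315+x*.2-.4,195+y*.2-.4]
C=ray(t,[G(380,106),G(413,408),G(355,152),G(378,375)],.0766)[:,:2]
ang=lambda v:np.degrees(np.arctan2(v[1],v[0])).round(2)
mid=C[:2].mean(0); print('corners',C.round(4),np.linalg.norm(C[0]-C[1]),np.linalg.norm(C[2]-C[3]),'mid',mid,'xdir',ang(C[0]-C[1])-90)
B=ray(t,[G(165,100),G(500,65),G(205,454)],.05)[:,:2]
Ln=ray(t,[G(190,274),G(450,251)],.05)[:,:2]
print('bed',B.round(4),ang(B[1]-B[0]),ang(B[0]-B[2])-90,'scribe',Ln.round(4),ang(Ln[1]-Ln[0]))
for a in(-84.3,-85):
    d=np.array([np.cos(np.radians(a)),np.sin(np.radians(a))]); n=np.array([-d[1],d[0]])
    print(a,[((m-l)@n).round(4) for m in (mid,C[2:].mean(0)) for l in Ln],'bedmid',((B[[0,2]].mean(0)-Ln[0])@n).round(4),'along',(mid-B[[0,2]].mean(0))@d-.1)
E
```

```text
corners [[ 0.5254 -0.1901]
 [ 0.3768 -0.2024]
 [ 0.5027 -0.1772]
 [ 0.3931 -0.1858]] 0.14911027541813715 0.1100066106330696 mid [ 0.45111854 -0.19624412] xdir -85.25
bed [[ 0.5329 -0.0855]
 [ 0.5487 -0.2551]
 [ 0.355  -0.1024]] -84.68 -84.56 scribe [[ 0.4448 -0.0965]
 [ 0.4549 -0.2272]] -85.59
-84.3 [np.float64(-0.0036), np.float64(-0.0007), np.float64(-0.0054), np.float64(-0.0024)] bedmid -0.0006 along 0.0024992262101902613
-85 [np.float64(-0.0024), np.float64(-0.001), np.float64(-0.0043), np.float64(-0.003)] bedmid -0.0006 along 0.0025284975042477315
```

>>> drive_tool(series=[-1, 2, 0, 4, 0, 0, 0, -1, 0, 0, 4, 0, 0, 0, -1, 0, 0, 0, 0, 0, 0, -1, 0, 10, 0, 0, 0, 0, -1, 0, 15, 0, 0, 0, 0, -1, 0, 10, 0, 0, 0, 0, -1, 0, 0, 0, 0, 0, 0, -1, 0, 0, 0, 0, 0, 0])

```text
t: 16.92
eef_pos: [0.4401, -0.0408, 0.0752]
tool_rot: [-0.001, 0.999, 0.044, -0.002]
contact_force: [0.2, 0.4, -1.8]
gripper_width: 0.222
```

```bash
python3 - <<'E'
from h import *
o,r=st([.4411,-.0605,.0737])
E
```

```text
t 16.93 p [ 0.4401 -0.0408  0.0752] jawyaw -84.9 zax [-0.004  0.001 -1.   ] q [-0.04  0.38 -0.01  2.23  0.01  0.53 -1.54] F [ 0.2  0.4 -1.8] g 0.222
tool shift mm [-0.7 19.7  1.4]
```

>>> drive_tool(series=[-1, 0, 0, 2, 0, 0, 0, -1, 0, 0, 0, 0, 0, 0, -1, 0, 5, 0, 0, 0, 0, -1, 0, 5, 0, 0, 0, 0, -1, 0, 0, 0, 0, 0, 0])

```text
t: 17.55
eef_pos: [0.4417, -0.0504, 0.0735]
tool_rot: [-0.001, 0.999, 0.045, -0.001]
contact_force: [-0.5, 3.5, 5.9]
gripper_width: 0.218
```

```bash
python3 - <<'E'
from h import *
o,r=st([.4411,-.0605,.0737])
E
```

```text
t 17.55 p [ 0.4417 -0.0504  0.0735] jawyaw -84.9 zax [-0.003  0.001 -1.   ] q [-0.02  0.39 -0.01  2.23  0.01  0.53 -1.51] F [-0.5  3.5  5.9] g 0.218
tool shift mm [-1.5 10.  -0.2]
```

>>> drive_tool(series=[-1, 0, 3, -0.5, 0, 0, 0, -1, 0, 3, 0, 0, 0, 0, -1, 0, 2, 0, 0, 0, 0, -1, 0, 0, 0, 0, 0, 0])

```text
t: 18.05
eef_pos: [0.4419, -0.0584, 0.0736]
tool_rot: [-0.001, 0.999, 0.045, -0.002]
contact_force: [0.7, 5.9, -0.4]
gripper_width: 0.219
```

>>> drive_tool(series=[-1, 0, 1, 0, 0, 0, 0, -1, 0, 1, 0, 0, 0, 0, -1, 0, 0, 0, 0, 0, 0])

```text
t: 18.42
eef_pos: [0.4421, -0.06, 0.0736]
tool_rot: [-0.001, 0.999, 0.045, -0.002]
contact_force: [-0.5, 6.9, 1.1]
gripper_width: 0.218
```

>>> drive_tool(series=[-1, 0, 1, 0, 0, 0, 0, -1, 0, 0, 0, 0, 0, 0, -1, 0, 1, 0, 0, 0, 0, -1, 0, 0, 0, 0, 0, 0])

```text
t: 18.92
eef_pos: [0.4422, -0.0615, 0.0736]
tool_rot: [-0.001, 0.999, 0.045, -0.002]
contact_force: [-0.1, 8.7, 1.3]
gripper_width: 0.218
```

>>> drive_tool(series=[-1, 0, 1, 0, 0, 0, 0, -1, 0, 0, 0, 0, 0, 0])

```text
t: 19.18
eef_pos: [0.4422, -0.0616, 0.0736]
tool_rot: [-0.002, 0.999, 0.045, -0.002]
contact_force: [-0.3, 12.7, 1.8]
gripper_width: 0.222
```

Hard contact: the position has stopped and the force is rising. I add 1 mm for a firm push, then check from above.

>>> drive_tool(series=[-1, 0, 1, 0, 0, 0, 0, -1, 0, 0, 0, 0, 0, 0, -1, 0, 0, 0, 0, 0, 0])

```text
t: 19.55
eef_pos: [0.4422, -0.0617, 0.0736]
tool_rot: [-0.002, 0.999, 0.046, -0.002]
contact_force: [-1.4, 14.4, 2.6]
gripper_width: 0.215
```

```bash
python3 - <<'E'
from h import *
o,r=st(); print(o['torque'].round(2))
t=cam('top','top8'); s=cam('scene','scene8')
a=cv2.resize(t['pixels'][195:300,315:475],(800,525),interpolation=cv2.INTER_CUBIC)
cv2.imwrite('pics/j.png',a)
E
```

```text
t 19.55 p [ 0.4422 -0.0617  0.0736] jawyaw -84.8 zax [-0.005  0.004 -1.   ] q [ 0.01  0.39 -0.01  2.22  0.    0.53 -1.48] F [-1.4 14.4  2.6] g 0.215
[3.   0.08 0.05]
```

View pics/j.png

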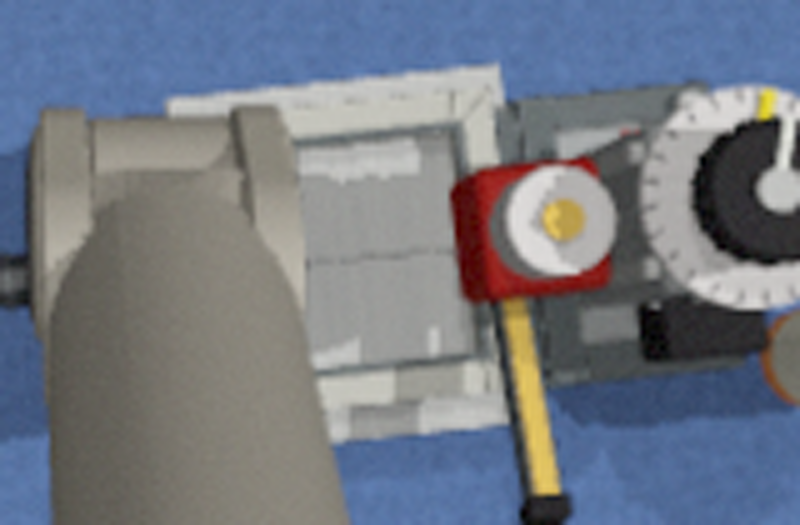

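The leading rail is under the head. The inner edges are at about (455,127) and (475,353), bed is visible on both sides, and the scribe is at (450,250). I check centring and angle.

```bash
python3 - <<'E'
from h import *
t=dict(np.load('pics/top8.npz')); G=lambda x,y:[315+x*.2-.4,195+y*.2-.4]
ang=lambda v:np.degrees(np.arctan2(v[1],v[0])).round(2)
T=ray(t,[G(300,141),G(455,126)],.068)[:,:2]; Bm=ray(t,[G(316,373),G(474,354)],.05)[:,:2]; Bt=ray(t,[G(318,377),G(476,360)],.068)[:,:2]
O=ray(t,[G(494,88)],.068)[:,:2]
Ln=np.array([[.4448,-.0965],[.4549,-.2272]]); L2=ray(t,[G(310,263),G(450,250)],.05)[:,:2]
print('inner edges',ang(T[1]-T[0]),ang(Bt[1]-Bt[0]),'scribe',ang(L2[1]-L2[0]))
a=np.radians(-84.7); d=np.array([np.cos(a),np.sin(a)]); n=np.array([-d[1],d[0]])
c=np.r_[Ln,L2].mean(0)
print('lat top inner',(T-c)@n,'bot inner',(Bt-c)@n,'top outer corner',(O-c)@n,'TCP',(np.array([.4422,-.0617])-c)@n)
E
```

```text
inner edges -85.12 -84.52 scribe -85.34
lat top inner [0.06035017 0.05978546] bot inner [-0.05666446 -0.05641298] top outer corner [0.07665965] TCP 0.0017001273363691182
```

>>> drive_tool(series=[-1, 0, 0.6, 0, 0, 0, 0, -1, 0, 0, 0, 0, 0, 0, -1, 0, 0, 0, 0, 0, 0, -1, 0, 0, 0, 0, 0, 0, -1, 0, 0, 0, 0, 0, 0, -1, 0, 0, 0, 0, 0, 0, -1, 0, 0, 0, 0, 0, 0])

```text
t: 20.52
eef_pos: [0.4423, -0.0617, 0.0736]
tool_rot: [-0.002, 0.999, 0.046, -0.002]
contact_force: [-1.4, 15.6, 3.7]
gripper_width: 0.218
```

```bash
python3 - <<'E'
from h import *
o,r=st(); F=o['contact_force']
if 12<F[1]<21: bot.hand_in(); print('handed in')
st()
E
```

```text
t 20.52 p [ 0.4423 -0.0617  0.0736] jawyaw -84.7 zax [-0.005  0.004 -1.   ] q [ 0.01  0.39 -0.02  2.22  0.    0.53 -1.48] F [-1.4 15.6  3.7] g 0.218
the job is handed in; nothing more can be done
handed in
the job is handed in; nothing more can be done
```

The handwheel is set, and the frame is held home against the backstops with the gripper still on it. I handed the job in at 20.5 s; no verdict came back.

- **Handwheel:** I turned it clockwise about 3.06 rad in one grip, then back 0.05 rad. The two cameras put the white line 1 to 4° from the yellow mark, about 0.5 to 2 mm at 27 mm radius. They disagree by about 2°, but both are inside the 5 mm limit.
- **Frame:** I took the light-grey frame farthest to the robot's right and gripped it by its trailing short rail. I set it on the bed and slid it in with small steps. The force rose along the plunger spring to about 7 N, then climbed steeply with no further movement once it met the pads.
- **Last checks:** The arm was pushing steadily at about 15.6 N, which by calculation leaves roughly 8 N on the pads; I could not measure that directly. The frame was about 2 mm off centre and square to within about 0.5° (0.01 rad). The tool was vertical to within 0.006 rad, and the jaws were closed on the rail.
- **Bystanders:** I did not measure their positions at the end. The arm met no unexpected contact force on the way.

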